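Lift a sample plate out of its bay and weigh it

ROBOT

A 6-joint arm with a two-finger parallel gripper is mounted at the origin on the work surface. World frame = base frame: x ahead of the robot, y to its left, z up, the work surface at z = 0. Lengths are in m, angles in rad, forces in N, time in s.
With the tool pointing down it reaches from about 0.375 to 0.975 m from the base axis. Payload 3.8 kg.
Tool frame: the origin (TCP) lies at the centre of the arm's flange, where the gripper is bolted on; the fingertips stand 173 mm ahead of it and the grasp point (between the pads) lies 155 mm ahead of it (bot.tip_reach is the distance from the TCP to the fingertips, in m); z points along the fingers, y is the line along which they close (so a half turn about z gives the same grasp; the last joint's range is limited). The gripper opens to 85 mm and grips with 20 to 120 N. Pads are 22 mm wide; open, the fingers measure 114 mm over their backs; the gripper's body (76 mm by 85 mm) begins 54 mm behind the grasp point. The pads swing forward as they close: fully open they stand 13 mm farther back than shut.
Start: joints at [1.177, 0.264, 1.604, -0, 1.274, -0.037], TCP at [0.236, 0.632, 0.405] pointing down, gripper open.
Joint ranges: [-2.63, 2.63], [-0.94, 2.18], [0.31, 2.57], [-1.31, 4.45], [0, 2.66], [-2.55, 2.55]. Speed limits (rad/s): [2.57, 2.57, 3.14, 3.14, 3.14, 3.14].

INTERFACE

Orientations are given as a rotation vector (axis times angle).
In Python, from workcell import bot gives the robot as it stands.
- The arm moves only by the tool drive_tool, never from a script. Its arguments are lists of equal length, an entry for each row: "claw": the finger opening in mm, from 0 to 85.4; "slide": the shift along the world's x, y, z each as a share of 0.5 m, from -1 to 1, a list of three; "yaw": the turn about the world's z as a share of 180 degrees, from -1 to 1. A call has 1 to 8 rows; each row is the pose to reach, as a shift and turn from the pose commanded when the call began, turning the shorter way round; what a row does not reach only later rows make up. A row lasts 1/12 s, in which the tool goes at most 41.7 mm and 7.16 degrees, less where a joint would pass 70% of its speed; a pose out of reach is approached as far as the arm can. A call with a number of a shift or a turn outside -1 to 1 is refused whole. A call with a gripper value outside its range is refused whole. The fingers move at their own pace and stop on an object; "newtons" is the grip in N (left out, the last holds). Time passes only in rows, so rows that repeat a pose let the fingers close. It gives the time, the measured TCP pose, the force, the opening and the grip force at its end, in the units of the state.
- bot.read_state(): the state, without advancing time (a new reading comes with each control period).
- bot.read_camera(name): name is "side" or "top"; returns a dict with "color" (480x640x3 uint8, red, green, blue), "depth" (480x640 float32, m along the optical axis (not along the pixel's ray), 0 where there is no reading), "mtx" (3x3 intrinsics, pixels), "eye" and "rotation" of the camera in the world. Camera axes: x right, y up, looking along -z (the intrinsics and any distortion apply to the point x, -y, -z); pixel columns grow to the right and rows downward; lengths in m; the calibration is good to about 2 mm. A picture is of the moment at which its call begins.
- bot.finish_job(): hands the job in; it is judged then, once.
The state is a dict: "time": time; "q": joint angles; "joint_vel": joint speeds; "joint_torque": joint torques, N m; "tool_pos": TCP position; "tcp_rot": TCP orientation; "wrist_force": force on the tool from outside, world axes, zero at the start; "torque": the same for the moment, N m; "width": opening from 0.0 (shut) to 1.0 (fully open); "grip_force": force on a finger pad.
Only numpy, scipy, OpenCV 4.12 (cv2) and the standard library are available. Lean on these libraries where they do the work, as an engineer would, in place of code of your own. Each camera call takes 0.05 s, during which the arm holds its last target. There are 200 camera calls.

TASK

Slide the lifter's blade under the aluminium sample plate in the blue bay, lift the plate out on the blade and set it down on the rails of the yellow rest, leaving it there free of the lifter. Put the lifter back down flat on the desk, then take the plate off the rest by its edges with the fingers and lay it gently on the scale: flat, in the middle of the steel pan, its edges in line with the pan's. Leave the calculator, the caliper and the binder clip where they are.

Things in the scene. Friction and masses are not known exactly. Their poses are not given: they have to be found in the camera images.
- plate: the sample: flat aluminium plate 120 (x) x 64 (y) x 8 (z) mm with four dark holes and a brass disc in the middle, about 0.17 kg. Origin: centre of its underside; x along its length. It starts in the blue bay
- bay: blue holder fixed to the desk, open at its -x end. Origin: on the desk, below the plate's centre; x runs inwards. Side walls (inner faces 70 mm apart, 8 thick) and end wall (inner face x = +62 mm) stand 22 mm high: no room for fingers beside the plate. Two 10 mm wide ribs carry the plate 12 mm above the desk; between them a channel 46 mm wide, floor 2 mm above the desk, open at x = -61 mm
- lifter: the lifter (spatula): steel blade 34 mm wide, 3 mm thick, x = +18 to +113 mm; foot under the grip 50 mm wide, 3 mm thick, x = -22 to +18. Upright orange grip 22 mm thick (x), 44 wide (y), 25 to 77 mm above the underside. Origin: on the underside below the middle of the grip; x points along the blade. Starts flat on the desk; about 0.18 kg
- lifter_tip (a point): middle of the lifter's blade tip, 1.5 mm above its underside
- rest: yellow raised rest fixed to the desk. Origin on the desk under its centre; two rails along its x, 90 mm long, 5 mm thick, inner faces 44 mm apart, tops 60 mm above the desk; between them an open-ended channel, floor at 10 mm. The plate lies along the rail tops and overhangs them on all sides
- rest_top (a point): centre of the rest at rail-top height (60 mm above the desk), axes as rest
- scale: white bench scale fixed to the desk: square steel pan 150 x 150 mm, body below it 150 mm (y) by 200 mm (x, from -80 to +120 mm), 46 mm high, display on the +x end. Origin on the desk under the pan's centre
- pan (a point): centre of the scale pan's top face, 60 mm above the desk, x and y along the pan's edges
- calculator: bystander, to be left alone: black desk calculator, 150 x 100 x 18 mm, lying flat. Origin: centre of its underside
- caliper: bystander, to be left alone: digital caliper lying flat, 200 mm long, steel beam with black body. Origin: centre of its underside
- clip: bystander, to be left alone: mint-green binder clip, 50 x 30 x 28 mm. Origin: centre of its underside
Mind the look-alikes: they are no part of the job. Leave any green or pink look-alike of the lifter alone.

How it is judged:
On the way, in this order (a step that is already met when the one before it is completed fails the run):
1. the plate is lifted clear of the bay on the lifter's blade, no finger touching it (height (world z) of plate above 0.045 m and contact force between lifter and plate above 0.4 N and contact force between the fingers and plate below 0.2 N and contact force between plate and bay below 0.05 N and angle between plate's own z axis and vertical below 0.3 rad), for 0.2 s.
2. the plate lies flat on the rails of the rest, free of the lifter and the fingers (horizontal distance between plate and rest_top below 0.035 m and z of plate in the frame of rest_top between -0.004 and 0.004 m and angle between plate's own z axis and vertical below 0.06 rad and contact force between each of lifter, the fingers and plate below 0.05 N and linear speed of plate below 0.02 m/s), for 0.2 s.
At the end, for the whole second after the job is handed in: The plate lies still and flat on the scale pan (within 3 degrees), its centre within 20 mm of the pan's centre, its edges within 0.2 rad of the pan's (either way round), and the lifter lies still and flat on the desk; both are released (horizontal distance between plate and pan below 0.02 m and z of plate in the frame of pan between -0.004 and 0.004 m and angle between plate's own z axis and vertical below 0.05 rad and (angle between the x axis of plate and the x axis of pan, either way round below 0.2 rad or angle between the x axis of plate and the y axis of pan, either way round below 0.2 rad) and linear speed of each of plate, lifter below 0.02 m/s and contact force between the fingers and plate below 0.1 N and height (world z) of lifter below 0.01 m and angle between lifter's own z axis and vertical below 0.06 rad and contact force between the fingers and lifter below 0.1 N); the robot touches nothing.
It fails at once if the plate is dropped or pressed hard on the scale (over 20 N) (contact force between plate and scale above 20 N).
It fails at once if a bystander (calculator, caliper or clip) is moved by more than 30 mm (distance of any of calculator, caliper, clip from where it was at the start of the episode above 0.03 m).
It also fails if it takes over 72 s, if anything falls off the work surface, if the arm or the gripper's body presses on something with over 40 N, if the wrist force passes 120 N, or if a joint passes its speed limit or range.

## Working session

There is one attempt and no reset: what is moved stays moved. The work goes in short steps, Python scripts to look and compute and a tool call to move; the robot and the scene stay as the last step left them, time stands still between calls to the robot, and variables do not carry over. Pictures are saved under pics/ and viewed, at most 10 in all, crops included, and the job is handed in when it is done.

Besides the shell and the picture viewer there is one more tool, called after "Emit:" as name(argument=value, ...), one argument or row to a line, values as JSON. drive_tool: Moves the arm, as the interface text tells. Shift numbers are shares of 0.5 m and turn numbers shares of 180 degrees, none past 1 either way. Its arguments: {"type":"object","properties":{"claw":{"type":"array","items":{"type":"number"}},"slide":{"type":"array","items":{"type":"array","items":{"type":"number"}}},"yaw":{"type":"array","items":{"type":"number"}},"newtons":{"type":"number"}},"required":["claw","slide","yaw"]}

```bash
mkdir -p pics; cat > h.py <<'E'
import numpy as np, cv2
from workcell import bot
def cam(n):
    c=bot.read_camera(n); 
    d=c["depth"]; K=c["mtx"]; v,u=np.mgrid[0:480,0:640]
    X=(u-K[0,2])/K[0,0]*d; Y=(v-K[1,2])/K[1,1]*d
    P=np.stack([X,-Y,-d],-1)@np.array(c["rotation"]).T+c["eye"]
    P[d==0]=np.nan
    return c,P
E
python3 - <<'E'
from h import *
s=bot.read_state(); print(s)
for n in("top","side"):
    c,P=cam(n); cv2.imwrite(f"pics/{n}0.png",c["color"][...,::-1]); np.savez(f"{n}0.npz",P=P,c=c["color"])
    print({k:c[k] for k in c if k not in("color","depth")})
E
```

```text
{'time': 0.0, 'q': array([ 1.17709816e+00,  2.64732556e-01,  1.60537960e+00, -8.43111254e-06,
        1.27371073e+00, -3.68881766e-02]), 'joint_vel': array([ 0.0002189 ,  0.00131653,  0.00020442,  0.00100901,  0.00098316,
       -0.0014138 ]), 'joint_torque': array([ 1.09953742e-04, -5.15103114e+01, -3.67314291e+01, -4.39612711e-05,
        1.26760011e-02, -1.26455834e-05]), 'tool_pos': array([0.23562964, 0.63216326, 0.40337246]), 'tcp_rot': array([-0.55742007, -3.09126699,  0.00342455]), 'wrist_force': array([0.61062026, 0.99573745, 0.09005114]), 'torque': array([-0.02237033, -0.00719007,  0.04410679]), 'grip_force': 0.0, 'width': 0.9989483195606963}Traceback (most recent call last):
  File "<stdin>", line 4, in <module>
  File "h.py", line 7, in cam
    P=np.stack([X,-Y,-d],-1)@np.array(c["rotation"]).T+c["eye"]
      ~~~~~~~~~~~~~~~~~~~~~~~~~~~~~~~~~~~~~~~~~~~~~~~~^~~~~~~~~
ValueError: operands could not be broadcast together with shapes (480,640) (3,)
```

Rotation is a rotation vector; converting.

```bash
sed -i 's/np.array(c\["rotation"\]).T/cv2.Rodrigues(np.array(c["rotation"],float))[0].T/' h.py
python3 - <<'E'
from h import *
for n in("top","side"):
    c,P=cam(n); cv2.imwrite(f"pics/{n}0.png",c["color"][...,::-1]); np.savez(f"{n}0.npz",P=P,c=c["color"])
    print({k:c[k] for k in c if k not in("color","depth")})
E
```

```text
{'mtx': array([[620.06635012,   0.        , 328.21807073],
       [  0.        , 620.06635012, 236.03499331],
       [  0.        ,   0.        ,   1.        ]]), 'eye': array([0.11279102, 0.00224398, 1.74417997]), 'rotation': array([ 0.16571421, -0.15871825, -1.5317976 ])}
{'mtx': array([[624.96878527,   0.        , 313.53220166],
       [  0.        , 624.96878527, 243.13831995],
       [  0.        ,   0.        ,   1.        ]]), 'eye': array([0.25012628, 1.33613361, 1.15030834]), 'rotation': array([ 0.11635447, -1.30953186, -2.72283143])}
```

View pics/top0.png

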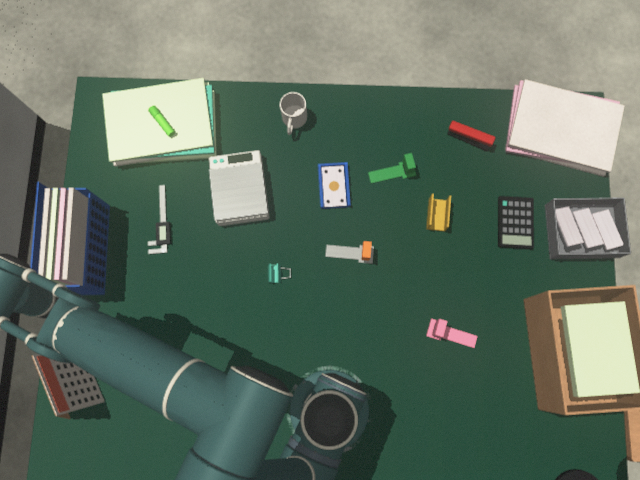

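View pics/side0.png

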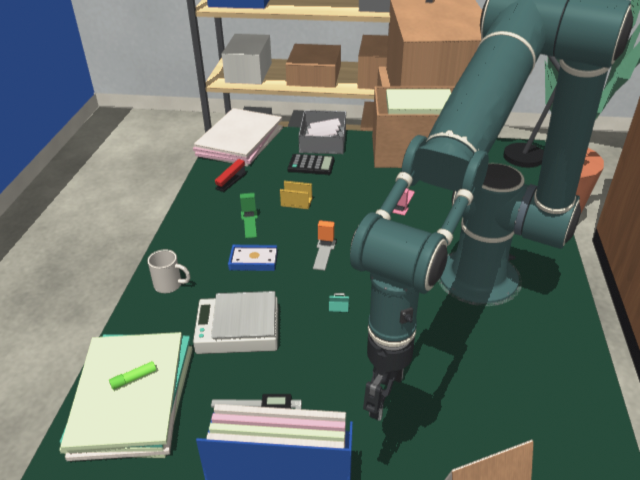

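The top view shows the scale at (238,187), the blue bay and plate at (334,185), the orange lifter at (368,252) with its blade pointing left, the rest at (439,213), the clip at (278,272), the caliper at (160,220) and the calculator at (516,222). Next I measure their poses and crop the bay.

```bash
cat > m.py <<'E'
from h import *
def rect(P,m,name):
    p=P[m]; p=p[~np.isnan(p).any(1)]
    r=cv2.minAreaRect((p[:,:2]*1000).astype(np.float32))
    print(name,len(p),"c",np.round(r[0],1),"size",np.round(r[1],1),"ang",round(r[2],2),"z",np.round(np.percentile(p[:,2],[5,50,95])*1000,1))
    return r
E
python3 - <<'E'
from m import *
T=np.load("top0.npz"); P=T["P"]; c=T["c"]; hsv=cv2.cvtColor(c,cv2.COLOR_RGB2HSV); H,S,V=[hsv[...,i].astype(int) for i in range(3)]; Z=P[...,2]
u=np.arange(640)[None,:]; v=np.arange(480)[:,None]
box=lambda a,b,cc,d:(u>=a)&(u<b)&(v>=cc)&(v<d)
b=box(310,360,155,215)
rect(P,b&(H>105)&(H<125)&(S>150)&(Z>.012),"bay")
rect(P,b&(S<60)&(V>120)&(Z>.01),"plate")
g=box(320,385,232,275)
rect(P,g&(S<80)&(V>90),"blade")
rect(P,g&(H<18)&(S>150)&(Z>.06),"gripTop")
rect(P,g&(H<18)&(S>150),"grip")
r=box(420,460,185,240)
rect(P,r&(H>15)&(H<35)&(S>120)&(Z>.05),"railtops")
rect(P,r&(H>15)&(H<35)&(S>120),"rest")
s=box(200,280,140,235)
rect(P,s&(Z>.054),"pan"); rect(P,s&(Z>.03),"scale")
print("z desk",np.nanmedian(Z[300:320,400:420]))
for n,bb in(("clip",box(262,295,258,288)),("calc",box(495,538,190,252)),("green",box(365,420,150,185)),("cup",box(275,310,88,135))): rect(P,bb&(Z>.006),n)
import json
A=cv2.resize(c[140:285,300:480][...,::-1],None,fx=4.4,fy=4.1,interpolation=cv2.INTER_CUBIC); cv2.imwrite("pics/crop.png",A)
E
```

```text
bay 239 c [630.2   4.9] size [129.   84.6] ang 5.72 z [14.4 21.9 28.6]
plate 798 c [625.2   4.9] size [127.3  65.3] ang 6.26 z [13.  19.7 26.7]
blade 576 c [440.2 -43.7] size [136.9  66.9] ang 86.34 z [-4.8  2.6 10.3]
gripTop 132 c [429.4 -90.9] size [21.5 45.5] ang 87.1 z [67.2 76.2 83. ]
grip 148 c [438.7 -91.2] size [21.5 64.3] ang 86.27 z [45.  75.7 82.5]
railtops 145 c [ 551.1 -294.6] size [55.6 91.6] ang 86.07 z [52.2 59.2 67.2]
rest 710 c [ 559.9 -300.9] size [ 66.3 111.2] ang 85.64 z [ 2.2 13.  62.1]
pan 2630 c [631.9 290.6] size [244.7 167. ] ang 11.23 z [55.1 59.9 66.5]
scale 3845 c [630.1 293.7] size [253.1 173.8] ang 10.14 z [40.5 57.6 65.7]
z desk 0.00021199069745569954
clip 212 c [368.3 154.5] size [82.9 90.7] ang 2.77 z [ 6.4 12.4 31.2]
calc 1903 c [ 541.9 -522.4] size [121.8 184.1] ang 88.87 z [ 9.  18.2 25.4]
green 418 c [ 690.8 -163.5] size [106.2 158.7] ang 1.98 z [ 6.3 15.2 80.6]
cup 779 c [849.3 137.1] size [163.3 102.5] ang 2.29 z [ 7.  53.2 90. ]
```

View pics/crop.png

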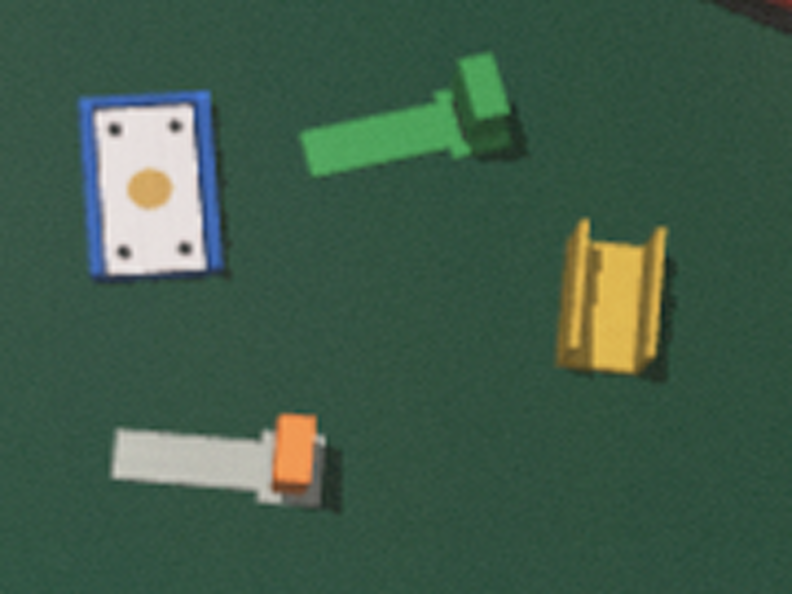

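The crop shows the bay opening toward the image bottom (world -x, towards the robot), and the lifter's blade pointing to +y. Depth is noisy, so I refine with ray-plane intersections at the known heights.

```bash
cat >> m.py <<'E'
def plane(c,pix,h):
    K=c["mtx"]; R=cv2.Rodrigues(np.array(c["rotation"],float))[0]; pix=np.asarray(pix,float)
    d=np.stack([(pix[:,0]-K[0,2])/K[0,0],-(pix[:,1]-K[1,2])/K[1,1],-np.ones(len(pix))],-1)@R.T
    return (np.array(c["eye"])+d*((h-c["eye"][2])/d[:,2])[:,None])[:,:2]*1000
def rp(c,m,h,name,close=0):
    m=m.astype(np.uint8)
    if close: m=cv2.morphologyEx(m,cv2.MORPH_CLOSE,np.ones((close,close)))
    n,l,st,_=cv2.connectedComponentsWithStats(m); k=1+st[1:,4].argmax(); v,u=np.where(l==k)
    q=np.concatenate([np.stack([u+a,v+b],-1) for a in(-.5,.5) for b in(-.5,.5)])
    p=plane(c,q,h).astype(np.float32); r=cv2.minAreaRect(p); a=plane(c,np.stack([u,v],-1),h); w=np.linalg.eigh(np.cov(a.T))[1][:,1]
    print(name,st[k,4],"c",np.round(r[0],1),"mean",np.round(a.mean(0),1),"size",np.round(r[1],1),"ang",round(r[2],2),"pca",round(np.degrees(np.arctan2(w[1],w[0]))%180,1),"uv",st[k,:4])
def hsv(c):
    h=cv2.cvtColor(c["color"],cv2.COLOR_RGB2HSV).astype(int); return h[...,0],h[...,1],h[...,2]
u=np.arange(640)[None,:]; v=np.arange(480)[:,None]
box=lambda a,b,cc,d:(u>=a)&(u<b)&(v>=cc)&(v<d)
E
python3 - <<'E'
from m import *
c,P=cam("top"); H,S,V=hsv(c)
b=box(310,360,155,215)
rp(c,b&(S<90)&(V>110),.02,"plate",7)
rp(c,b&(H>100)&(H<128)&(S>120)&(V>60)|b&(S<90)&(V>110),.022,"bay")
g=box(320,385,232,275)
for t in(190,215,235): rp(c,g&(H<18)&(S>120)&(V>t),.077,f"gtop{t}")
rp(c,g&(S<70)&(V>100),.003,"blade")
rr=box(420,460,185,240); print(np.percentile(V[rr&(H>15)&(H<35)&(S>120)],[5,25,50,75,95]))
for t in(190,):
  for n,x in(("L",box(420,440,185,240)),("R",box(441,460,185,240))): rp(c,x&(H>15)&(H<35)&(S>120)&(P[...,2]>.045),.06,"rail"+n)
s=box(195,285,140,235); A=c["color"][185]; print(A[200:280:3].mean(1).astype(int)); print(c["color"][145:232:3,240].mean(1).astype(int))
rp(c,s&(S<50)&(V>120),.06,"scale",5)
c,P=cam("side"); H,S,V=hsv(c)
g=box(305,345,215,275)
for t in(190,215,235): rp(c,g&(H<18)&(S>120)&(V>t),.077,f"Sgtop{t}")
rp(c,g&(S<70)&(V>100),.003,"Sblade")
rp(c,box(225,285,240,275)&(S<90)&(V>110),.02,"Splate",7)
for i,(n,a) in enumerate((("scale",c["color"][285:360,185:290]),("rest",c["color"][170:220,265:330]))):
    cv2.imwrite(f"pics/s_{n}.png",cv2.resize(a[...,::-1],None,fx=6,fy=6,interpolation=cv2.INTER_CUBIC))
c,P=cam("top");a=c["color"][140:235,195:290]; cv2.imwrite("pics/t_scale.png",cv2.resize(a[...,::-1],None,fx=6,fy=6,interpolation=cv2.INTER_CUBIC))
E
```

```text
plate 951 c [625.2   6. ] mean [624.8   6. ] size [126.5  69.9] ang 5.7 pca 6.0 uv [321 165  26  42]
bay 1247 c [628.3   5.5] mean [628.8   5.4] size [136.8  91.2] ang 5.42 pca 5.3 uv [318 162  33  46]
gtop190 132 c [431.1 -90. ] mean [430.6 -90. ] size [26.  47.4] ang 85.98 pca 179.2 uv [362 241  10  17]
gtop215 114 c [430.9 -90.2] mean [430.7 -90.4] size [42.1 21.9] ang 1.09 pca 176.3 uv [363 242   8  15]
gtop235 93 c [431.2 -90.2] mean [430.9 -90. ] size [20.6 42.2] ang 85.49 pca 179.0 uv [363 242   8  15]
blade 505 c [431.5 -36. ] mean [434.  -31.1] size [ 55.1 122.4] ang 1.89 pca 83.7 uv [325 244  43  19]
[111.7 131.  189.  221.  223. ]
railL 82 c [ 552.8 -269.6] mean [ 551.9 -269.5] size [10.1 93.8] ang 84.96 pca 175.0 uv [429 194   5  32]
railR 85 c [ 548.6 -317.9] mean [ 547.2 -317.9] size [10.7 93.7] ang 85.33 pca 175.2 uv [446 196   5  32]
[ 76  76  81  81 203 202 201 202 201 199 200 199 199 199 202 202 201 198
 198 195 200 184  55  53  73  71  75]
[ 80  81  79 135  85  85 229 197 201 202 201 200 199 200 197 203 202 203
 203 205 209 204 212 210 112 108  70  73  73]
scale 3510 c [607.4 292.5] mean [599.8 279.2] size [214.7 181.6] ang 10.07 pca 17.1 uv [197 150  71  74]
Sgtop190 90 c [435.1 -86. ] mean [434.5 -85.6] size [45.9 33.5] ang 6.6 pca 169.8 uv [318 221  16   7]
Sgtop215 67 c [435. -87.] mean [434.8 -87. ] size [26.6 46. ] ang 86.06 pca 175.8 uv [318 221  16   6]
Sgtop235 47 c [435.5 -88.3] mean [435.5 -88.1] size [40.3 19.2] ang 6.61 pca 176.0 uv [319 222  14   4]
Sblade 357 c [434.4 -37.3] mean [438.8 -32.1] size [ 54.5 138.5] ang 1.32 pca 88.2 uv [313 240  22  31]
Splate 656 c [629.1   5.1] mean [629.1   7.4] size [127.3  71.5] ang 6.72 pca 5.9 uv [232 247  45  16]
```

View pics/t_scale.png

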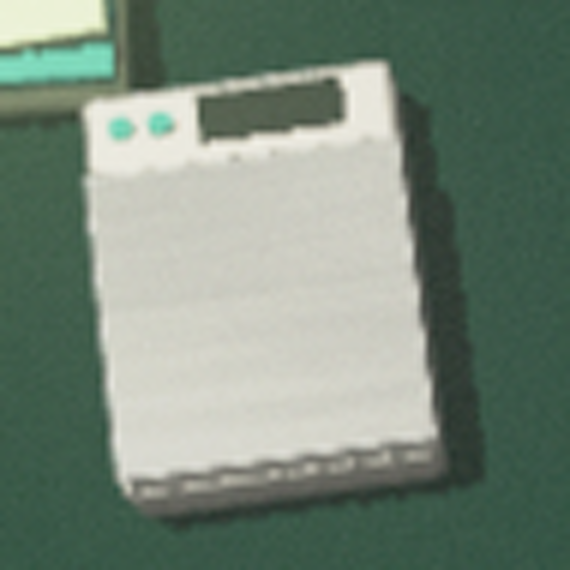

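```bash
python3 - <<'E'
from m import *
c,P=cam("top"); H,S,V=hsv(c)
q=np.array([(88,175),(402,138),(438,445),(128,483)])/6+[194.6,139.6]
p=plane(c,q,.06); print(p.round(1),p.mean(0)); d=np.roll(p,-1,0)-p; print(np.linalg.norm(d,axis=1),np.degrees(np.arctan2(d[:,1],d[:,0])))
rp(c,box(320,354,232,275)&(S<70)&(V>100),.003,"blade")
m=box(415,465,185,240)
c2,P2=cam("side"); H,S,V=hsv(c2)
rp(c2,box(305,345,247,275)&(S<70)&(V>100),.003,"Sblade")
rp(c2,box(305,345,250,275)&(S<70)&(V>100),.003,"Sblade")
E
```

```text
[[651.3 360. ]
 [674.5 212.4]
 [525.3 187.3]
 [502.4 330.5]] [588.37989808 272.54572531]
[149.42704997 151.35101088 145.01114962 151.86107193] [ -81.06428238 -170.46891008   99.09379673   11.19595236]
blade 370 c [435.7 -16.5] mean [435.6 -16.4] size [85.5 40.2] ang 86.62 pca 85.9 uv [325 244  29  16]
Sblade 306 c [435.2 -23. ] mean [438.4 -23.4] size [109.7  50.4] ang 89.83 pca 85.3 uv [313 247  21  24]
Sblade 259 c [439.4 -16.7] mean [439.1 -15.3] size [95.3 40.2] ang 86.07 pca 86.0 uv [313 250  18  21]
```

View pics/s_rest.png

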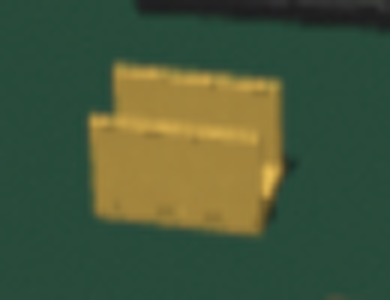

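Emit:
drive_tool(
  claw=[85,85,85,85,85,85,85,85],
  slide=[
    [0.17,-0.64,0],
    [0.17,-0.64,0],
    [0.17,-0.64,0],
    [0.17,-0.64,0],
    [0.17,-0.64,0],
    [0.17,-0.64,0],
    [0.17,-0.64,0],
    [0.17,-0.64,0],
  ],
  yaw=[0.0922,0.0922,0.0922,0.0922,0.0922,0.0922,0.0922,0.0922],
  newtons=60,
)

```text
time: 1.07
tool_pos: [0.3206, 0.3105, 0.4049]
tcp_rot: [0.105, 3.139, 0.0]
wrist_force: [0.7, -0.6, 0.1]
width: 0.994
grip_force: 0.0
```

```bash
cat >> m.py <<'E'
def pose():
    s=bot.read_state(); R=cv2.Rodrigues(s["tcp_rot"])[0]
    print("t",round(s["time"],2),"pos",(s["tool_pos"]*1000).round(1),"yaw",round(np.degrees(np.arctan2(R[1,1],R[0,1])),2),"tilt",(R[:,2]*57.3).round(2)[:2],"F",s["wrist_force"].round(1),"w",round(s["width"]*85.4,1),"g",round(float(s["grip_force"]),1))
E
python3 - <<'E'
from m import *
pose()
c,P=cam("side")
q=np.array([(92,119),(258,136),(280,87),(115,70)])/6+[264.6,169.6]
p=plane(c,q,.06); print(p.round(1),p.mean(0)); d=np.roll(p,-1,0)-p; print(np.linalg.norm(d,axis=1),np.degrees(np.arctan2(d[:,1],d[:,0])))
E
```

```text
t 1.07 pos [320.6 310.5 404.9] yaw 86.18 tilt [0.04 0.01] F [ 0.7 -0.6  0.1] w 84.9 g 0.0
[[ 602.8 -271.8]
 [ 514.  -265.8]
 [ 509.2 -313. ]
 [ 599.1 -319.5]] [ 556.26013198 -292.4995116 ]
[89.01260707 47.41191668 90.12624125 47.85971575] [176.16774887 -95.79354871  -4.13285918  85.55688428]
```

Emit:
drive_tool(
  claw=[85,85,85,85,85,85,85,85],
  slide=[
    [0.176,-0.628,0],
    [0.176,-0.628,0],
    [0.176,-0.628,0],
    [0.176,-0.628,0],
    [0.176,-0.628,0],
    [0.176,-0.628,0],
    [0.176,-0.628,0],
    [0.176,-0.628,0],
  ],
  yaw=[0,0,0,0,0,0,0,0],
)

```text
time: 1.78
tool_pos: [0.4089, -0.0039, 0.4053]
tcp_rot: [0.107, 3.138, -0.001]
wrist_force: [0.7, 0.6, 0.1]
width: 0.995
grip_force: 0.0
```

Emit:
drive_tool(
  claw=[85,85,85,85,85,85,85,85],
  slide=[
    [0.048,-0.174,0],
    [0.048,-0.174,0],
    [0.048,-0.174,0],
    [0.048,-0.174,-0.08],
    [0.048,-0.174,-0.16],
    [0.048,-0.174,-0.2],
    [0.048,-0.174,-0.2],
    [0.048,-0.174,-0.2],
  ],
  yaw=[0,0,0,0,0,0,0,0],
)

```text
time: 2.45
tool_pos: [0.4323, -0.088, 0.3039]
tcp_rot: [-0.105, -3.137, -0.001]
wrist_force: [0.5, -0.2, -0.0]
width: 0.994
grip_force: 0.0
```

```bash
python3 - <<'E'
from m import *
pose()
c,P=cam("side"); a=c["color"][130:290,250:420]; cv2.imwrite("pics/g1.png",cv2.resize(a[...,::-1],None,fx=3.5,fy=3.5,interpolation=cv2.INTER_CUBIC))
E
```

```text
t 2.45 pos [432.3 -88.  303.9] yaw 86.16 tilt [-0.16  0.05] F [ 0.5 -0.2 -0. ] w 84.9 g 0.0
```

View pics/g1.png

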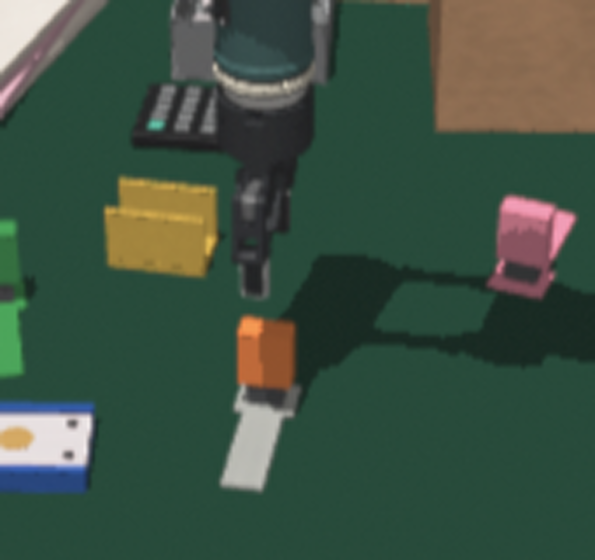

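The gripper hangs above the orange grip (grip at about (267,352) in the crop) with the fingers straddling it fore and aft. I descend and close.

Emit:
drive_tool(
  claw=[85,85,85,85,22,10,10,10],
  slide=[
    [0,0,-0.07],
    [0,0,-0.14],
    [0,0,-0.194],
    [0,0,-0.194],
    [0,0,-0.194],
    [0,0,-0.194],
    [0,0,-0.194],
    [0,0,-0.194],
  ],
  yaw=[0,0,0,0,0,0,0,0],
  newtons=80,
)

```text
time: 3.17
tool_pos: [0.4343, -0.0888, 0.2103]
tcp_rot: [0.105, 3.135, -0.002]
wrist_force: [-0.5, -0.7, -0.3]
width: 0.448
grip_force: 0.0
```

Emit:
drive_tool(
  claw=[10,10,10,10,10,10],
  slide=[
    [0,0,0],
    [0,0,0],
    [0,0,0],
    [0,0,0],
    [0,0,0],
    [0,0,0],
  ],
  yaw=[0,0,0,0,0,0],
)

```text
time: 3.67
tool_pos: [0.434, -0.0889, 0.2095]
tcp_rot: [0.105, 3.136, -0.001]
wrist_force: [-0.8, 0.2, 6.2]
width: 0.248
grip_force: 79.1
```

```bash
python3 - <<'E'
from m import *
pose()
E
```

```text
t 3.67 pos [434.  -88.9 209.5] yaw 86.15 tilt [ 0.2  -0.05] F [-0.8  0.2  6.2] w 21.2 g 79.1
```

Emit:
drive_tool(
  claw=[10,10,10,10,10,10,10,10],
  slide=[
    [0,0,0.04],
    [0,0,0.08],
    [-0.006,0.03,0.08],
    [-0.012,0.06,0.08],
    [-0.018,0.09,0.08],
    [-0.024,0.12,0.08],
    [-0.026,0.148,0.08],
    [-0.026,0.148,0.08],
  ],
  yaw=[0,0,-0.04,-0.08,-0.12,-0.16,-0.2,-0.23],
)

```text
time: 4.33
tool_pos: [0.419, -0.0129, 0.2476]
tcp_rot: [-1.215, -2.896, -0.001]
wrist_force: [0.2, -0.9, -2.7]
width: 0.249
grip_force: 78.6
```

Emit:
drive_tool(
  claw=[10,10,10,10,10,10,10,10],
  slide=[
    [0,0,0],
    [0,0,0],
    [0,0,0],
    [0,0,0],
    [0,0,0],
    [0,0,0],
    [0,0,0],
    [0,0,0],
  ],
  yaw=[-0.036,-0.073,-0.109,-0.145,-0.181,-0.2167,-0.2167,-0.2167],
)

```text
time: 5.0
tool_pos: [0.4196, -0.0145, 0.2477]
tcp_rot: [-2.104, -2.333, 0.0]
wrist_force: [-0.4, -0.2, -1.7]
width: 0.249
grip_force: 78.6
```

```bash
python3 - <<'E'
from m import *
pose()
for n,(a,b,x,y) in (("top",(150,270,290,400)),("side",(210,310,215,375))):
    c,P=cam(n); H,S,V=hsv(c); q=c["color"][a:b,x:y]; cv2.imwrite(f"pics/i_{n}.png",cv2.resize(q[...,::-1],None,fx=4.5,fy=4.5,interpolation=cv2.INTER_CUBIC))
    if n=="top":
        rp(c,box(310,380,205,245)&(S<70)&(V>100),.043,"blade")
        rp(c,box(310,360,155,206)&(S<90)&(V>110),.02,"plate",7)
A=cv2.imread("pics/i_top.png");B=cv2.imread("pics/i_side.png"); h=max(len(A),len(B)); f=lambda I:cv2.copyMakeBorder(I,0,h-len(I),0,0,0)
I=cv2.hconcat([f(A),f(B)]); I=cv2.resize(I,(800,int(h*800/I.shape[1]))); cv2.imwrite("pics/i.png",I)
E
```

```text
t 5.0 pos [419.6 -14.5 247.7] yaw 5.92 tilt [-0.01  0.  ] F [-0.4 -0.2 -1.7] w 21.3 g 78.6
blade 206 c [508.5 -20.6] mean [511.1 -17. ] size [102.2  38.2] ang 80.96 pca 83.0 uv [324 216  36  14]
plate 922 c [625.8   6.1] mean [626.6   5.7] size [125.2  69.8] ang 5.8 pca 8.0 uv [321 165  26  41]
```

View pics/i.png

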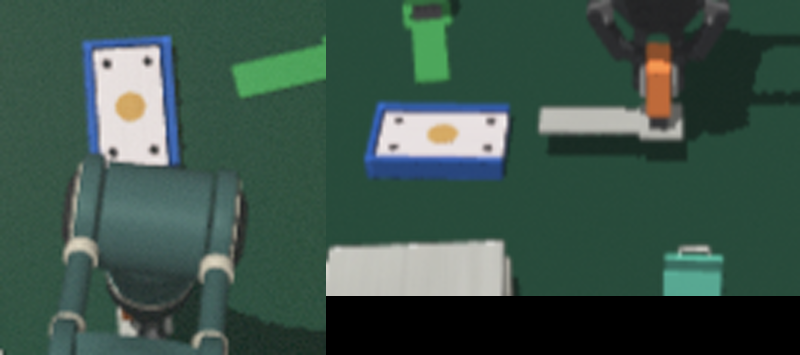

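```bash
python3 - <<'E'
from m import *
c,P=cam("side"); H,S,V=hsv(c)
rp(c,box(284,318,240,262)&(S<70)&(V>130),.0415,"Sblade")
rp(c,box(225,283,240,275)&(S<90)&(V>110),.02,"Splate",7)
for x in (290,300,310): print(x,[(y,V[y,x],S[y,x]) for y in range(241,260)])
E
```

```text
Sblade 276 c [491.9  -4.6] mean [491.7  -4.3] size [88.4 40. ] ang 6.75 pca 5.9 uv [287 246  31   9]
Splate 656 c [629.1   5.1] mean [629.1   7.4] size [127.3  71.5] ang 6.72 pca 5.9 uv [232 247  45  16]
290 [(241, np.int64(75), np.int64(119)), (242, np.int64(76), np.int64(121)), (243, np.int64(76), np.int64(121)), (244, np.int64(75), np.int64(122)), (245, np.int64(85), np.int64(78)), (246, np.int64(136), np.int64(15)), (247, np.int64(184), np.int64(10)), (248, np.int64(189), np.int64(8)), (249, np.int64(190), np.int64(8)), (250, np.int64(189), np.int64(8)), (251, np.int64(188), np.int64(8)), (252, np.int64(188), np.int64(8)), (253, np.int64(178), np.int64(9)), (254, np.int64(144), np.int64(12)), (255, np.int64(92), np.int64(36)), (256, np.int64(55), np.int64(83)), (257, np.int64(49), np.int64(114)), (258, np.int64(49), np.int64(104)), (259, np.int64(49), np.int64(109))]
300 [(241, np.int64(76), np.int64(121)), (242, np.int64(76), np.int64(121)), (243, np.int64(75), np.int64(119)), (244, np.int64(75), np.int64(119)), (245, np.int64(84), np.int64(79)), (246, np.int64(136), np.int64(15
[... 442 characters left out ...]
(42), np.int64(103))]
310 [(241, np.int64(75), np.int64(119)), (242, np.int64(75), np.int64(119)), (243, np.int64(76), np.int64(117)), (244, np.int64(76), np.int64(121)), (245, np.int64(84), np.int64(76)), (246, np.int64(136), np.int64(15)), (247, np.int64(183), np.int64(8)), (248, np.int64(188), np.int64(9)), (249, np.int64(188), np.int64(9)), (250, np.int64(188), np.int64(8)), (251, np.int64(187), np.int64(8)), (252, np.int64(188), np.int64(8)), (253, np.int64(181), np.int64(8)), (254, np.int64(148), np.int64(10)), (255, np.int64(85), np.int64(21)), (256, np.int64(47), np.int64(76)), (257, np.int64(43), np.int64(101)), (258, np.int64(42), np.int64(115)), (259, np.int64(43), np.int64(107))]
```

The top view shows the arm hiding the lifter. The side view shows the blade (about 540–640, 120) aligned with the bay and behind its open end. I lower it with a 2.5 mm lateral trim and then insert slowly.

Emit:
drive_tool(
  claw=[10,10,10,10,10,10,10,10],
  slide=[
    [0,-0.005,-0.033],
    [0,-0.005,-0.066],
    [0,-0.005,-0.066],
    [0.024,-0.0025,-0.066],
    [0.048,0,-0.066],
    [0.06,0.0012,-0.066],
    [0.06,0.0012,-0.066],
    [0.06,0.0012,-0.066],
  ],
  yaw=[0,0,0,0,0,0,0,0],
)

```text
time: 5.82
tool_pos: [0.451, -0.0139, 0.2155]
tcp_rot: [2.106, 2.33, 0.001]
wrist_force: [-1.3, 0.1, -2.6]
width: 0.245
grip_force: 78.6
```

```bash
python3 - <<'E'
from m import *
pose()
c,P=cam("side"); H,S,V=hsv(c)
rp(c,box(275,310,245,270)&(S<70)&(V>130),.0085,"Sblade")
q=c["color"][215:290,220:340]; cv2.imwrite("pics/i2.png",cv2.resize(q[...,::-1],None,fx=6,fy=6,interpolation=cv2.INTER_CUBIC))
E
```

```text
t 5.82 pos [451.  -13.9 215.5] yaw 5.78 tilt [ 0.08 -0.01] F [-1.3  0.1 -2.6] w 20.9 g 78.6
Sblade 289 c [519.7  -5.7] mean [519.9  -4.9] size [97.1 40. ] ang 6.78 pca 4.9 uv [276 254  34   9]
```

View pics/i2.png

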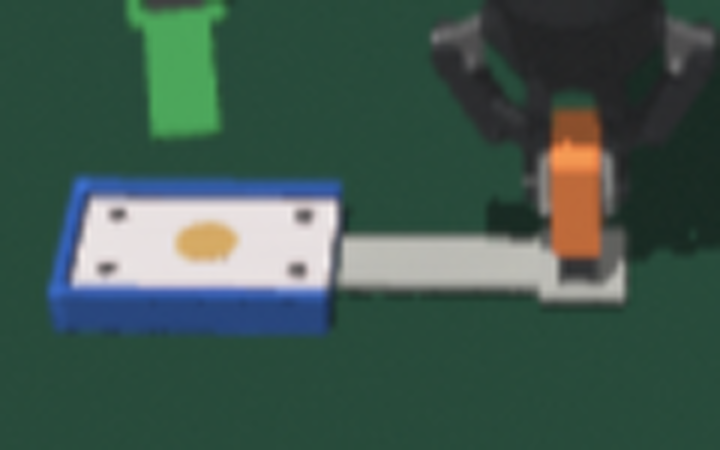

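The blade (rows about 262 in the crop) lines up with the channel mouth, with its tip right at the opening. I continue the insertion.

Emit:
drive_tool(
  claw=[10,10,10,10,10,10,10,10],
  slide=[
    [0.03,0.003,0],
    [0.06,0.006,0],
    [0.09,0.009,0],
    [0.12,0.012,0],
    [0.15,0.0153,0],
    [0.17,0.0174,0],
    [0.184,0.0188,0],
    [0.184,0.0188,0],
  ],
  yaw=[0,0,0,0,0,0,0,0],
)

```text
time: 6.53
tool_pos: [0.5428, -0.0045, 0.215]
tcp_rot: [2.106, 2.33, 0.001]
wrist_force: [-0.3, -0.4, -1.8]
width: 0.249
grip_force: 78.7
```

```bash
python3 - <<'E'
from m import *
pose()
c,P=cam("side"); H,S,V=hsv(c)
q=c["color"][215:290,220:340]; cv2.imwrite("pics/i3.png",cv2.resize(q[...,::-1],None,fx=6,fy=6,interpolation=cv2.INTER_CUBIC))
rp(c,box(225,278,240,275)&(S<90)&(V>110),.02,"Splate",7)
E
```

```text
t 6.53 pos [542.8  -4.5 215. ] yaw 5.76 tilt [ 0.06 -0.  ] F [-0.3 -0.4 -1.8] w 21.3 g 78.7
Splate 684 c [ 6.285e+02 -4.000e-01] mean [626.2   7.4] size [130.7 108.3] ang 10.59 pca 5.2 uv [232 241  46  24]
```

View pics/i3.png

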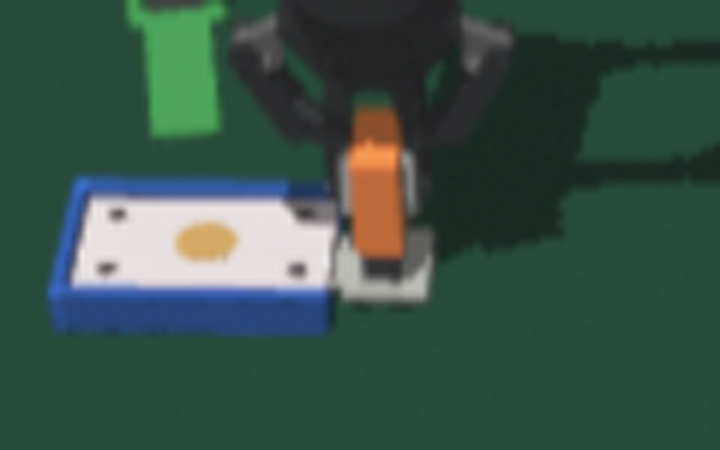

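The blade is fully under the plate, with the foot just short of the mouth (x about 335 in the crop). Now I lift slowly.

Emit:
drive_tool(
  claw=[10,10,10,10,10,10,10,10],
  slide=[
    [0,0,0.006],
    [0,0,0.012],
    [0,0,0.02],
    [0,0,0.034],
    [0,0,0.054],
    [0,0,0.08],
    [0,0,0.104],
    [0,0,0.12],
  ],
  yaw=[0,0,0,0,0,0,0,0],
)

```text
time: 7.25
tool_pos: [0.5422, -0.0046, 0.277]
tcp_rot: [2.106, 2.329, 0.002]
wrist_force: [0.2, 0.1, -4.2]
width: 0.248
grip_force: 78.5
```

Emit:
drive_tool(
  claw=[10,10,10,10,10,10,10,10],
  slide=[
    [0,0,0.014],
    [0,0,0.034],
    [0,0,0.054],
    [0,0,0.066],
    [0,0,0.07],
    [0,0,0.07],
    [0,0,0.07],
    [0,0,0.07],
  ],
  yaw=[0,0,0,0,0,0,0,0],
)

```text
time: 7.92
tool_pos: [0.5414, -0.0045, 0.309]
tcp_rot: [-2.107, -2.329, 0.001]
wrist_force: [1.0, -0.6, -4.2]
width: 0.248
grip_force: 78.5
```

```bash
python3 - <<'E'
from m import *
pose()
c,P=cam("side"); H,S,V=hsv(c)
m=(S<70)&(V>110)&box(200,340,180,300)
q=c["color"][180:300,200:360]; cv2.imwrite("pics/l1.png",cv2.resize(q[...,::-1],None,fx=5,fy=5))
rp(c,m,.111,"plate",5)
m2=m&(P[...,2]>.07); p=P[m2]; A=np.c_[p[:,:2],np.ones(len(p))]; s=np.linalg.lstsq(A,p[:,2],rcond=None)[0]; print(len(p),"plane slope",s[:2].round(3),"z at mean",np.median(p[:,2]))
E
```

```text
t 7.92 pos [541.4  -4.5 309. ] yaw 5.74 tilt [-0.08  0.  ] F [ 1.  -0.6 -4.2] w 21.2 g 78.5
plate 858 c [610.5  -8.6] mean [616.6  14.1] size [172.2 123.6] ang 11.84 pca 0.6 uv [228 213  63  27]
766 plane slope [-0.035 -0.03 ] z at mean 0.1088859240183736
```

Emit:
drive_tool(
  claw=[10,10,10,10,10,10,10,10],
  slide=[
    [-0.0025,-0.0097,0],
    [-0.0075,-0.0291,0],
    [-0.015,-0.0581,0],
    [-0.025,-0.0969,0],
    [-0.0375,-0.1454,0],
    [-0.0525,-0.2035,0],
    [-0.0675,-0.2616,0],
    [-0.0825,-0.3198,0],
  ],
  yaw=[-0.001,-0.003,-0.006,-0.01,-0.0145,-0.02,-0.026,-0.032],
)

```text
time: 8.63
tool_pos: [0.4995, -0.1662, 0.3095]
tcp_rot: [-2.223, -2.22, 0.001]
wrist_force: [2.1, 0.5, -4.2]
width: 0.247
grip_force: 78.6
```

Emit:
drive_tool(
  claw=[10,10,10,10,10,10,10,10],
  slide=[
    [-0.0135,-0.0523,0],
    [-0.026,-0.1008,0],
    [-0.036,-0.1395,0],
    [-0.045,-0.1744,0],
    [-0.0525,-0.2035,0],
    [-0.0575,-0.2229,0],
    [-0.061,-0.2364,0],
    [-0.0635,-0.2461,0],
  ],
  yaw=[-0.006,-0.012,-0.016,-0.019,-0.022,-0.024,-0.0252,-0.0252],
)

```text
time: 9.3
tool_pos: [0.4683, -0.2883, 0.3095]
tcp_rot: [-2.309, -2.13, 0.0]
wrist_force: [-0.1, -0.1, -4.5]
width: 0.242
grip_force: 78.6
```

```bash
python3 - <<'E'
from m import *
pose()
ims=[]
for n,b in(("top",(390,480,160,280)),("side",(230,350,130,240))):
    c,P=cam(n); H,S,V=hsv(c); x0,x1,y0,y1=b
    rp(c,box(*b)&(S<60)&(V>120),.106,n+"plate",7)
    ims.append(cv2.resize(c["color"][y0:y1,x0:x1][...,::-1],(400,440),interpolation=cv2.INTER_CUBIC))
cv2.imwrite("pics/r1.png",cv2.hconcat(ims))
E
```

```text
t 9.3 pos [ 468.3 -288.3  309.5] yaw -4.61 tilt [-0.02  0.01] F [-0.1 -0.1 -4.5] w 20.7 g 78.6
topplate 618 c [ 580.2 -289.3] mean [ 566.6 -285.6] size [ 76.1 173. ] ang 78.3 pca 164.4 uv [422 170  39  59]
sideplate 1067 c [ 735.  -445.3] mean [ 747.2 -470. ] size [168.6 238.4] ang 6.08 pca 87.0 uv [230 130  48  36]
```

```bash
cat >> m.py <<'E'
def brass(n,b,h,W=(S0:=None)):
    c,P=cam(n); H,S,V=hsv(c)
    m=(box(*b)&(H>10)&(H<26)&(S>60)&(V>130)).astype(np.uint8)
    k,l,st,ce=cv2.connectedComponentsWithStats(m)
    for i in range(1,k):
        if st[i,4]>12:
            a=l==i; ring=cv2.dilate(a.astype(np.uint8),np.ones((7,7)))>0; ring&=~(cv2.dilate(a.astype(np.uint8),np.ones((3,3)))>0)
            print(n,st[i],"uv",ce[i].round(1),"xy",plane(c,[ce[i]],h)[0].round(1),"ringS",np.median(S[ring]),"ringV",np.median(V[ring]))
    return c
E
python3 - <<'E'
from m import *
brass("top",(400,480,150,260),.111); brass("side",(240,340,130,230),.111)
brass("top",(300,370,150,260),.02)
E
```

```text
side [316 155   9  22 143] uv [320.3 165.2] xy [ 484.1 -346.4] ringS 10.0 ringV 64.0
side [290 171   9   5  37] uv [294.2 173.2] xy [ 558.7 -291. ] ringS 8.0 ringV 230.0
side [280 189  29  20 481] uv [294. 198.] xy [ 537.  -156.8] ringS 121.0 ringV 77.0
```

Emit:
drive_tool(
  claw=[10,10,10,10,10,10,10,10],
  slide=[
    [0,0,-0.016],
    [0,0,-0.04],
    [0,0,-0.06],
    [0,0,-0.072],
    [0,0,-0.08],
    [0,0,-0.086],
    [0,0,-0.092],
    [0,0,-0.1],
  ],
  yaw=[0,0,0,0,0,0,0,0],
)

```text
time: 10.22
tool_pos: [0.4694, -0.2879, 0.2603]
tcp_rot: [2.306, 2.13, 0.001]
wrist_force: [-0.1, 0.2, -2.9]
width: 0.246
grip_force: 78.9
```

```bash
python3 - <<'E'
from m import *
pose()
brass("side",(280,312,130,230),.068)
E
```

```text
t 10.22 pos [ 469.4 -287.9  260.3] yaw -4.55 tilt [ 0.11 -0.07] F [-0.1  0.2 -2.9] w 21.0 g 78.9
side [291 183   9   5  37] uv [295. 185.] xy [ 557.5 -290. ] ringS 8.0 ringV 231.0
side [281 196  27  13 265] uv [294.2 202. ] xy [ 544.8 -197.4] ringS 121.0 ringV 77.5
```

Emit:
drive_tool(
  claw=[10,10,10,10,10,10,10,10],
  slide=[
    [0,0,-0.008],
    [0,0,-0.008],
    [0,0,-0.008],
    [-0.01,0.0008,-0.008],
    [-0.026,0.0021,-0.008],
    [-0.046,0.0037,-0.008],
    [-0.07,0.0056,-0.008],
    [-0.1,0.008,-0.008],
  ],
  yaw=[0,0,0,0,0,0,0,0],
)

```text
time: 10.93
tool_pos: [0.4176, -0.2833, 0.2558]
tcp_rot: [2.308, 2.132, -0.0]
wrist_force: [-0.4, 0.3, -1.9]
width: 0.251
grip_force: 78.8
```

```bash
python3 - <<'E'
from m import *
pose()
brass("side",(280,312,130,194),.068)
E
```

```text
t 10.93 pos [ 417.6 -283.3  255.8] yaw -4.54 tilt [ 0.01 -0.01] F [-0.4  0.3 -1.9] w 21.5 g 78.8
side [291 183   9   5  37] uv [295. 185.] xy [ 557.5 -290. ] ringS 8.0 ringV 231.0
```

Emit:
drive_tool(
  claw=[10,10,10,10,10,10,10,10],
  slide=[
    [-0.04,0.0032,0],
    [-0.08,0.0064,0],
    [-0.12,0.0096,0],
    [-0.126,0.01,0],
    [-0.126,0.01,-0.03],
    [-0.126,0.01,-0.06],
    [-0.126,0.01,-0.076],
    [-0.126,0.01,-0.084],
  ],
  yaw=[0,0,0,0,0,0,0,0],
)

```text
time: 11.65
tool_pos: [0.3552, -0.278, 0.2125]
tcp_rot: [-2.307, -2.13, 0.0]
wrist_force: [0.1, 0.8, -1.9]
width: 0.248
grip_force: 79.1
```

Emit:
drive_tool(
  claw=[10,10,10,10],
  slide=[
    [0,0,-0.002],
    [0,0,-0.004],
    [0,0,-0.006],
    [0,0,-0.006],
  ],
  yaw=[0,0,0,0],
)

```text
time: 11.98
tool_pos: [0.3561, -0.2787, 0.2111]
tcp_rot: [2.307, 2.131, 0.0]
wrist_force: [0.4, 0.1, -1.6]
width: 0.253
grip_force: 79.1
```

```bash
python3 - <<'E'
from m import *
pose()
E
```

```text
t 11.98 pos [ 356.1 -278.7  211.1] yaw -4.54 tilt [ 0.04 -0.03] F [ 0.4  0.1 -1.6] w 21.6 g 79.1
```

Emit:
drive_tool(
  claw=[10,10,10,10,10],
  slide=[
    [0,0,-0.002],
    [0,0,-0.004],
    [0,0,-0.005],
    [0,0,-0.005],
    [0,0,-0.005],
  ],
  yaw=[0,0,0,0,0],
)

```text
time: 12.4
tool_pos: [0.3562, -0.2788, 0.2096]
tcp_rot: [2.307, 2.131, 0.0]
wrist_force: [-1.6, 2.9, 7.5]
width: 0.249
grip_force: 80.6
```

Emit:
drive_tool(
  claw=[24,30,50,60,60,60,60,60],
  slide=[
    [0,0,0],
    [0,0,0],
    [0,0,0],
    [0,0,0],
    [0,0,0],
    [0,0,0.06],
    [0,0,0.14],
    [0,0,0.22],
  ],
  yaw=[0,0,0,0,0,0,0,0],
)

```text
time: 13.07
tool_pos: [0.355, -0.2778, 0.3179]
tcp_rot: [-2.305, -2.129, 0.001]
wrist_force: [1.5, -1.5, -0.4]
width: 0.706
grip_force: 0.0
```

```bash
python3 - <<'E'
from m import *
pose()
c=brass("side",(280,312,130,194),.068); H,S,V=hsv(c)
m=box(278,345,120,210)&(S<40)&(V>140)
k,l,st,ce=cv2.connectedComponentsWithStats(m.astype(np.uint8)); print([(s.tolist(),e.round(0).tolist()) for s,e in zip(st[1:],ce[1:]) if s[4]>20])
c,P=cam("top"); print("top"); H,S,V=hsv(c)
rp(c,box(415,465,180,242)&(S<60)&(V>140),.068,"plate",5)
E
```

```text
t 13.07 pos [ 355.  -277.8  317.9] yaw -4.55 tilt [-0.18  0.16] F [ 1.5 -1.5 -0.4] w 60.3 g 0.0
side [291 183   9   5  37] uv [295. 185.] xy [ 557.5 -290. ] ringS 8.0 ringV 230.0
[([306, 120, 35, 17, 464], [323.0, 128.0]), ([322, 157, 9, 12, 85], [326.0, 162.0]), ([278, 178, 38, 17, 450], [296.0, 186.0]), ([321, 202, 24, 8, 148], [333.0, 206.0])]
top
plate 941 c [ 550.4 -294.4] mean [ 551.6 -292. ] size [133.9  77.6] ang 0.03 pca 178.6 uv [427 187  28  47]
```

```bash
python3 - <<'E'
from m import *
c,P=cam("side"); H,S,V=hsv(c)
rp(c,box(275,320,174,198)&(S<50)&(V>150),.068,"Splate",5)
a=c["color"][165:215,265:355]; A=cv2.resize(a[...,::-1],(720,400),interpolation=cv2.INTER_CUBIC)
c,P=cam("top"); H,S,V=hsv(c)
for t in(140,170,190): rp(c,box(415,465,180,242)&(S<60)&(V>t),.068,"plate",5)
b=c["color"][175:245,405:475]; B=cv2.resize(b[...,::-1],(400,400),interpolation=cv2.INTER_CUBIC); A=cv2.resize(A,(400,222)); 
A=cv2.copyMakeBorder(A,0,178,0,0,0); cv2.imwrite("pics/r2.png",cv2.hconcat([A,B]))
E
```

```text
Splate 478 c [ 558. -285.] mean [ 557.  -284.2] size [ 81.9 124.8] ang 86.06 pca 174.4 uv [275 178  41  17]
plate 945 c [ 547.5 -294.4] mean [ 551.2 -292. ] size [139.6  77.6] ang 0.03 pca 179.0 uv [427 187  28  49]
plate 871 c [ 552.7 -291.8] mean [ 552.4 -291.7] size [ 69.9 125.1] ang 88.12 pca 176.1 uv [427 188  26  44]
plate 820 c [ 552.5 -291.7] mean [ 553.8 -291.1] size [ 65.7 121.4] ang 85.76 pca 173.3 uv [427 188  26  43]
```

View pics/r2.png

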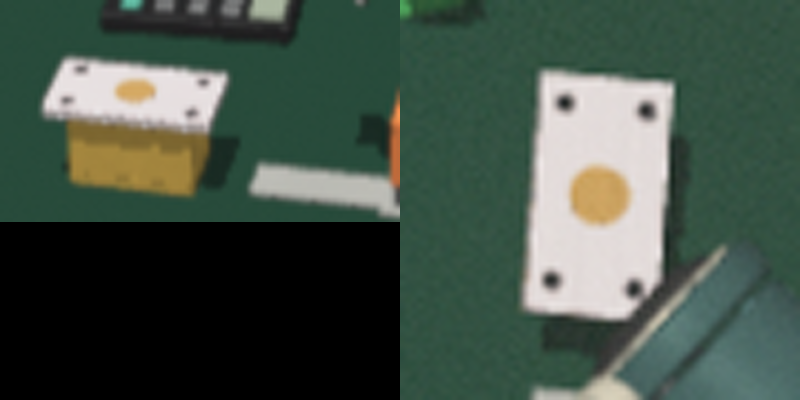

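The plate lies flat on the rails at about (555,-291) mm, yaw about -4.5°. Before grasping it I probe the desk with the fingers at 66 mm opening, to learn the exact fingertip reach.

Emit:
drive_tool(
  claw=[66,66,66,66,66,66,66,66],
  slide=[
    [0.04,0.05,0],
    [0.09,0.11,0],
    [0.14,0.17,0],
    [0.19,0.23,0],
    [0.21,0.256,-0.05],
    [0.21,0.256,-0.11],
    [0.21,0.256,-0.17],
    [0.21,0.256,-0.22],
  ],
  yaw=[-0.038,-0.076,-0.114,-0.152,-0.19,-0.228,-0.266,-0.3],
)

```text
time: 13.93
tool_pos: [0.4593, -0.149, 0.2044]
tcp_rot: [-3.021, -0.852, 0.006]
wrist_force: [-0.0, -0.8, -0.5]
width: 0.774
grip_force: 0.0
```

Emit:
drive_tool(
  claw=[66,66,66,66,66,66,66,66],
  slide=[
    [0,0,0],
    [0,0,0],
    [0,0,0],
    [0,0,0],
    [0,0,0],
    [0,0,-0.02],
    [0,0,-0.04],
    [0,0,-0.048],
  ],
  yaw=[-0.038,-0.076,-0.114,-0.152,-0.19,-0.2,-0.2,-0.2],
)

```text
time: 14.6
tool_pos: [0.459, -0.1498, 0.1812]
tcp_rot: [-3.138, 0.115, 0.008]
wrist_force: [-0.3, 0.3, -0.8]
width: 0.772
grip_force: 0.0
```

```bash
python3 - <<'E'
from m import *
pose(); print(bot.tip_reach)
E
```

```text
t 14.6 pos [ 459.  -149.8  181.2] yaw -94.2 tilt [-0.29  0.11] F [-0.3  0.3 -0.8] w 66.0 g 0.0
0.1734
```

Emit:
drive_tool(
  claw=[66,66,66,66,66],
  slide=[
    [0,0,-0.006],
    [0,0,-0.012],
    [0,0,-0.016],
    [0,0,-0.016],
    [0,0,-0.016],
  ],
  yaw=[0,0,0,0,0],
)

```text
time: 15.02
tool_pos: [0.4609, -0.1505, 0.1763]
tcp_rot: [3.139, -0.117, 0.0]
wrist_force: [-0.1, -0.4, 1.1]
width: 0.772
grip_force: 0.0
```

Emit:
drive_tool(
  claw=[66,66,66],
  slide=[
    [0,0,-0.003],
    [0,0,-0.003],
    [0,0,-0.003],
  ],
  yaw=[0,0,0],
)

```text
time: 15.27
tool_pos: [0.4608, -0.1505, 0.1749]
tcp_rot: [3.139, -0.117, 0.001]
wrist_force: [-0.8, 0.0, -0.3]
width: 0.77
grip_force: 0.0
```

Emit:
drive_tool(
  claw=[66,66,66],
  slide=[
    [0,0,-0.004],
    [0,0,-0.004],
    [0,0,-0.004],
  ],
  yaw=[0,0,0],
)

```text
time: 15.52
tool_pos: [0.4607, -0.1504, 0.1726]
tcp_rot: [-3.139, 0.117, 0.0]
wrist_force: [0.9, -0.8, -0.1]
width: 0.771
grip_force: 0.0
```

Emit:
drive_tool(
  claw=[66,66,66],
  slide=[
    [0,0,-0.004],
    [0,0,-0.004],
    [0,0,-0.004],
  ],
  yaw=[0,0,0],
)

```text
time: 15.77
tool_pos: [0.4607, -0.1504, 0.1705]
tcp_rot: [-3.139, 0.117, 0.0]
wrist_force: [0.2, -0.3, -0.1]
width: 0.777
grip_force: 0.0
```

Emit:
drive_tool(
  claw=[66,66,66],
  slide=[
    [0,0,-0.004],
    [0,0,-0.004],
    [0,0,-0.004],
  ],
  yaw=[0,0,0],
)

```text
time: 16.02
tool_pos: [0.4607, -0.1504, 0.1685]
tcp_rot: [-3.139, 0.117, 0.001]
wrist_force: [0.1, 0.0, -0.4]
width: 0.773
grip_force: 0.0
```

Emit:
drive_tool(
  claw=[66,66,66],
  slide=[
    [0,0,-0.004],
    [0,0,-0.004],
    [0,0,-0.004],
  ],
  yaw=[0,0,0],
)

```text
time: 16.27
tool_pos: [0.461, -0.1505, 0.1668]
tcp_rot: [3.139, -0.117, 0.001]
wrist_force: [0.7, -0.4, 1.2]
width: 0.773
grip_force: 0.8
```

Emit:
drive_tool(
  claw=[66,66,66],
  slide=[
    [0,0,-0.002],
    [0,0,-0.002],
    [0,0,-0.002],
  ],
  yaw=[0,0,0],
)

```text
time: 16.52
tool_pos: [0.4611, -0.1506, 0.1668]
tcp_rot: [3.139, -0.117, 0.0]
wrist_force: [-4.1, 1.6, 10.2]
width: 0.775
grip_force: 5.4
```

Fingertip reach at this opening is 166.8 mm. The rail tops and the pan are both at 60 mm, so grasp height and placing height are the same. I go over the plate.

Emit:
drive_tool(
  claw=[66,66,76,78,78,78,78,78],
  slide=[
    [0,0,0.08],
    [0,0,0.16],
    [0.03,-0.05,0.22],
    [0.08,-0.12,0.27],
    [0.12,-0.18,0.27],
    [0.16,-0.24,0.27],
    [0.188,-0.281,0.27],
    [0.188,-0.281,0.27],
  ],
  yaw=[0,0,0,0,0,0,0,0],
)

```text
time: 17.18
tool_pos: [0.5571, -0.2949, 0.3013]
tcp_rot: [3.136, -0.12, 0.006]
wrist_force: [-0.2, -0.1, 0.1]
width: 0.91
grip_force: 0.0
```

Emit:
drive_tool(
  claw=[78,78,78,78],
  slide=[
    [0,0,-0.04],
    [0,0,-0.08],
    [0,0,-0.1],
    [0,0,-0.1],
  ],
  yaw=[0,0,0,0],
)

```text
time: 17.52
tool_pos: [0.5529, -0.2896, 0.2468]
tcp_rot: [-3.136, 0.117, 0.01]
wrist_force: [-0.2, 0.5, -1.0]
width: 0.912
grip_force: 0.0
```

```bash
python3 - <<'E'
from m import *
pose()
c,P=cam("side"); H,S,V=hsv(c)
rp(c,box(275,320,174,198)&(S<50)&(V>150),.068,"Splate",5)
print(P[140:200,296,:][::4].round(3).tolist())
E
```

```text
t 17.52 pos [ 552.9 -289.6  246.8] yaw -94.26 tilt [-0.37  0.22] F [-0.2  0.5 -1. ] w 77.9 g 0.0
Splate 171 c [ 596.7 -286. ] mean [ 596.4 -283. ] size [50.3 87.8] ang 9.66 pca 105.3 uv [275 178  16  15]
[[0.543, -0.261, 0.245], [0.542, -0.253, 0.236], [0.542, -0.25, 0.225], [0.543, -0.253, 0.21], [0.546, -0.268, 0.187], [0.546, -0.262, 0.176], [0.544, -0.25, 0.17], [0.545, -0.251, 0.155], [0.546, -0.253, 0.14], [0.581, -0.439, 0.005], [0.56, -0.323, 0.065], [0.554, -0.287, 0.074], [0.552, -0.274, 0.068], [0.549, -0.258, 0.063], [0.55, -0.26, 0.047]]
```

Emit:
drive_tool(
  claw=[78,78,78],
  slide=[
    [0,0,-0.01],
    [0,0,-0.01],
    [0,0,-0.01],
  ],
  yaw=[-0.001,-0.001,-0.001],
)

```text
time: 17.82
tool_pos: [0.5551, -0.2909, 0.2466]
tcp_rot: [3.139, -0.122, 0.002]
wrist_force: [0.2, -0.8, -0.3]
width: 0.913
grip_force: 0.0
```

Emit:
drive_tool(
  claw=[78,78,78,78,72,68,66,66],
  slide=[
    [0,0,-0.014],
    [0,0,-0.028],
    [0,0,-0.036],
    [0,0,-0.036],
    [0,0,-0.036],
    [0,0,-0.036],
    [0,0,-0.036],
    [0,0,-0.036],
  ],
  yaw=[0,0,0,0,0,0,0,0],
  newtons=40,
)

```text
time: 18.48
tool_pos: [0.5549, -0.291, 0.228]
tcp_rot: [3.139, -0.122, 0.001]
wrist_force: [-0.2, -0.0, -0.8]
width: 0.773
grip_force: 0.1
```

Emit:
drive_tool(
  claw=[60,58,58,58,58,58,58],
  slide=[
    [0,0,0],
    [0,0,0],
    [0,0,0],
    [0,0,0],
    [0,0,0],
    [0,0,0],
    [0,0,0],
  ],
  yaw=[0,0,0,0,0,0,0],
)

```text
time: 19.07
tool_pos: [0.5551, -0.2911, 0.2284]
tcp_rot: [3.139, -0.122, 0.002]
wrist_force: [-1.0, -0.1, 5.9]
width: 0.729
grip_force: 44.8
```

```bash
python3 - <<'E'
from m import *
pose()
E
```

```text
t 19.07 pos [ 555.1 -291.1  228.4] yaw -94.45 tilt [ 0.06 -0.03] F [-1.  -0.1  5.9] w 62.2 g 44.8
```

Emit:
drive_tool(
  claw=[58,58,58,58,58,58,58,58],
  slide=[
    [0,0,0.006],
    [0,0,0.02],
    [0,0,0.04],
    [0,0,0.08],
    [0,0.01,0.12],
    [0,0.03,0.15],
    [0,0.06,0.16],
    [0,0.1,0.16],
  ],
  yaw=[0,0,0,0,0,0,0,0],
)

```text
time: 19.73
tool_pos: [0.5554, -0.2408, 0.3103]
tcp_rot: [3.137, -0.124, 0.006]
wrist_force: [0.4, 0.3, -2.3]
width: 0.734
grip_force: 44.5
```

```bash
python3 - <<'E'
from m import *
pose()
c=brass("side",(200,330,130,300),.148); H,S,V=hsv(c)
print("pan from side:",plane(c,[[217,295],[275,292],[277,340],[215,345]],.06).round(0).tolist(), plane(c,[[246,318]],.06))
print(c["color"][300:346:2,246].mean(1).astype(int), c["color"][318,190:290:2].mean(1).astype(int))
E
```

```text
t 19.73 pos [ 555.4 -240.8  310.3] yaw -94.53 tilt [ 0.23 -0.11] F [ 0.4  0.3 -2.3] w 62.7 g 44.5
side [284 181  10  10  83] uv [288.2 185.5] xy [ 554.2 -165.1] ringS 122.0 ringV 121.0
pan from side: [[675.0, 223.0], [530.0, 194.0], [495.0, 355.0], [635.0, 389.0]] [[583.08428179 293.58561838]]
[190 190 189 189 188 188 188 187 186 186 186 187 187 187 188 188 189 187
 128 183 210 164 160] [ 58  58  57 106 188  61  59  59  60 112 226 225 191 186 185 187 186 186
 185 185 188 185 185 185 186 183 189 189 186 186 189 190 188 190 192 194
 191 189 190 195 195 193 124 129  45  47  58  58  57  57]
```

Emit:
drive_tool(
  claw=[58,58,58,58,58,58,58,58],
  slide=[
    [0.003,0.05,0],
    [0.008,0.11,0],
    [0.013,0.18,0],
    [0.018,0.25,0],
    [0.023,0.32,0],
    [0.028,0.39,0],
    [0.033,0.46,0],
    [0.036,0.53,0],
  ],
  yaw=[0.004,0.009,0.014,0.019,0.024,0.03,0.035,0.039],
)

```text
time: 20.45
tool_pos: [0.5717, 0.0267, 0.3071]
tcp_rot: [-3.14, -0.073, 0.002]
wrist_force: [0.7, -0.4, -1.9]
width: 0.734
grip_force: 44.6
```

Emit:
drive_tool(
  claw=[58,58,58,58,58,58,58,58],
  slide=[
    [0.005,0.07,0],
    [0.01,0.14,0],
    [0.015,0.21,0],
    [0.02,0.28,0],
    [0.025,0.34,0],
    [0.03,0.4,0],
    [0.034,0.44,0],
    [0.036,0.47,0],
  ],
  yaw=[0.005,0.01,0.015,0.02,0.025,0.03,0.035,0.0388],
)

```text
time: 21.12
tool_pos: [0.5894, 0.262, 0.3069]
tcp_rot: [-3.13, -0.267, 0.002]
wrist_force: [-0.1, 0.6, -2.0]
width: 0.732
grip_force: 44.6
```

```bash
python3 - <<'E'
from m import *
pose()
d=cv2.imread("pics/side0.png").mean(2)
for x in(226,246,266): print(x,"far",d[284:300,x].astype(int),"near",d[328:350,x].astype(int))
for y in(305,318,330): print(y,"L",d[y,205:225].astype(int),"R",d[y,266:286].astype(int))
E
```

```text
t 21.12 pos [589.4 262.  306.9] yaw -80.26 tilt [-0.08  0.01] F [-0.1  0.6 -2. ] w 62.5 g 44.6
226 far [ 57  58  58  57  58  57  57  57  71 136 189 194 193 193 192 192] near [183 183 183 183 184 184 184 189 174 127 129 186 224 203 170 163 162 160
 158 157 156 155]
246 far [ 57  58  58  57  57  57  58  72 136 188 191 190 190 190 190 190] near [187 187 188 189 189 189 187 166 127 128 183 224 210 175 163 161 160 158
 157 156 155 153]
266 far [ 58  58  58  58  57  58  67 116 168 188 190 190 190 190 189 189] near [191 191 191 191 192 190 173 132 119 182 226 219 184 166 161 160 158 157
 156 155 154 152]
305 L [ 80  80  80  79  85 155 220 226 224 212 194 191 189 190 191 190 191 191
 190 190] R [189 191 194 194 194 194 193 190 158 127 153  93  44  37  55  58  59  58
  57  58]
318 L [ 60  59  63 111 218 226 226 224 209 192 185 185 186 185 185 187 185 185
 185 185] R [190 193 195 195 194 194 192 186 124 115 128  87  45  37  48  56  57  58
  57  57]
330 L [222 226 226 226 226 225 203 191 186 184 184 184 184 184 183 182 185 185
 185 184] R [191 194 194 193 192 192 191 193 132 157 118  82  44  38  55  57  58  57
  57  57]
```

```bash
python3 - <<'E'
from m import *
c,P=cam("side")
p=plane(c,[[246,291.7],[246,335.3],[213.3,318],[273.6,318],[226,292.7],[266,290.8],[226,336.2],[266,334.2]],.06); print(p.round(1).tolist())
# lines: far (4,5), near (6,7) edges; y-mid and x-mid in pan frame
t=np.radians(9.5); R=np.array([[np.cos(t),np.sin(t)],[-np.sin(t),np.cos(t)]]); q=p@R.T
print("u",q[2:4,0],"w",q[[0,1],1]); m=np.array([q[2:4,0].mean(),(q[[0,4,5],1].mean()+q[[1,6,7],1].mean())/2]); print("pan ctr",m@R)
for i,j in((4,5),(6,7)): d=p[i]-p[j]; print(np.degrees(np.arctan2(d[1],d[0])))
pose(); brass("side",(180,330,230,340),.147)
E
```

```text
[[604.0, 201.6], [570.3, 349.6], [662.6, 303.3], [516.1, 285.4], [654.1, 211.4], [553.8, 192.2], [616.8, 358.2], [523.9, 340.3]]
u [703.61443534 556.12499693] w [ 99.17019712 250.66907541]
pan ctr [592.36886629 276.43437954]
10.87982251357343
10.923385455675486
t 21.17 pos [589.6 263.6 307.1] yaw -80.21 tilt [-0.04  0.12] F [ 1.   1.8 -1.1] w 62.8 g 44.6
```

Emit:
drive_tool(
  claw=[58,58,58,58,58,58,58,58],
  slide=[
    [0,0.012,0],
    [0,0.024,0],
    [0,0.024,-0.03],
    [0,0.024,-0.07],
    [0,0.024,-0.11],
    [0,0.024,-0.134],
    [0,0.024,-0.142],
    [0,0.024,-0.142],
  ],
  yaw=[0,0,0,0,0,0,0,0],
)

```text
time: 21.88
tool_pos: [0.5902, 0.2702, 0.235]
tcp_rot: [3.13, 0.26, -0.005]
wrist_force: [-0.6, 0.1, -2.0]
width: 0.735
grip_force: 44.6
```

Emit:
drive_tool(
  claw=[58,58,58],
  slide=[
    [0,0,0],
    [0,0,0],
    [0,0,0],
  ],
  yaw=[0,0,0],
)

```text
time: 22.13
tool_pos: [0.5916, 0.2713, 0.2384]
tcp_rot: [-3.13, -0.261, -0.004]
wrist_force: [-0.2, 0.5, -1.7]
width: 0.729
grip_force: 44.6
```

Emit:
drive_tool(
  claw=[58,58,58,58,58],
  slide=[
    [0,0.005,-0.004],
    [0,0.005,-0.008],
    [0,0.005,-0.012],
    [0,0.005,-0.012],
    [0,0.005,-0.012],
  ],
  yaw=[0,0,0,0,0],
)

```text
time: 22.55
tool_pos: [0.5905, 0.2735, 0.2303]
tcp_rot: [3.13, 0.262, -0.001]
wrist_force: [-0.7, -0.3, -2.7]
width: 0.732
grip_force: 44.6
```

```bash
python3 - <<'E'
from m import *
pose()
E
```

```text
t 22.55 pos [590.5 273.5 230.3] yaw -80.44 tilt [-0.04 -0.02] F [-0.7 -0.3 -2.7] w 62.5 g 44.6
```

Now 0.5–1 mm steps down to contact.

Emit:
drive_tool(
  claw=[58,58,58],
  slide=[
    [0,0,-0.001],
    [0,0,-0.002],
    [0,0,-0.002],
  ],
  yaw=[0,0,0],
)

```text
time: 22.8
tool_pos: [0.5907, 0.2735, 0.2296]
tcp_rot: [3.131, 0.262, -0.0]
wrist_force: [-0.1, -0.4, -2.3]
width: 0.734
grip_force: 44.6
```

Emit:
drive_tool(
  claw=[58,58,58],
  slide=[
    [0,0,-0.001],
    [0,0,-0.001],
    [0,0,-0.001],
  ],
  yaw=[0,0,0],
)

```text
time: 23.05
tool_pos: [0.5908, 0.2735, 0.2292]
tcp_rot: [-3.131, -0.262, 0.0]
wrist_force: [0.7, -0.2, -1.4]
width: 0.733
grip_force: 44.6
```

Emit:
drive_tool(
  claw=[58,58,58],
  slide=[
    [0,0,-0.001],
    [0,0,-0.001],
    [0,0,-0.001],
  ],
  yaw=[0,0,0],
)

```text
time: 23.3
tool_pos: [0.5907, 0.2735, 0.2287]
tcp_rot: [-3.131, -0.262, 0.0]
wrist_force: [-0.2, 0.2, -2.2]
width: 0.729
grip_force: 44.6
```

Emit:
drive_tool(
  claw=[58,58,58],
  slide=[
    [0,0,-0.001],
    [0,0,-0.001],
    [0,0,-0.001],
  ],
  yaw=[0,0,0],
)

```text
time: 23.55
tool_pos: [0.5908, 0.2736, 0.2284]
tcp_rot: [-3.131, -0.262, -0.0]
wrist_force: [-0.7, 0.2, -0.3]
width: 0.732
grip_force: 44.8
```

Emit:
drive_tool(
  claw=[58,58,58],
  slide=[
    [0,0,-0.0005],
    [0,0,-0.0005],
    [0,0,-0.0005],
  ],
  yaw=[0,0,0],
  newtons=20,
)

```text
time: 23.8
tool_pos: [0.5908, 0.2736, 0.2284]
tcp_rot: [-3.131, -0.262, -0.0]
wrist_force: [-0.6, -1.6, 3.4]
width: 0.731
grip_force: 45.1
```

Emit:
drive_tool(
  claw=[64,66,68,70,74,78,78],
  slide=[
    [0,0,0],
    [0,0,0],
    [0,0,0],
    [0,0,0],
    [0,0,0],
    [0,0,0],
    [0,0,0],
  ],
  yaw=[0,0,0,0,0,0,0],
)

```text
time: 24.38
tool_pos: [0.5908, 0.2735, 0.2279]
tcp_rot: [-3.131, -0.262, -0.0]
wrist_force: [-0.6, -0.9, 0.4]
width: 0.916
grip_force: 0.0
```

Emit:
drive_tool(
  claw=[78,78,78,78,78,78,78,78],
  slide=[
    [0,0,0.004],
    [0,0,0.02],
    [0,0,0.06],
    [0,0,0.12],
    [0,0,0.18],
    [0,0,0.24],
    [0,0,0.26],
    [0,0,0.26],
  ],
  yaw=[0,0,0,0,0,0,0,0],
)

```text
time: 25.05
tool_pos: [0.5921, 0.2741, 0.3634]
tcp_rot: [-3.128, -0.261, -0.013]
wrist_force: [0.0, -0.1, -0.7]
width: 0.914
grip_force: 0.0
```

```bash
python3 - <<'E'
from m import *
pose()
c=brass("side",(180,330,260,350),.068); H,S,V=hsv(c)
c2=brass("top",(195,285,140,240),.068)
for (C,P) in (cam("side"),):
    H,S,V=hsv(C)
    print("blade"); m=box(315,350,198,214)&(S<50)&(V>140); rp(C,m,.003,"Sblade")
    p=P[m]; A=np.c_[p[:,:2],np.ones(len(p))]; print("lifter z",np.nanmedian(p[:,2]))
    q=C["color"][285:350,190:290]; cv2.imwrite("pics/f.png",cv2.resize(q[...,::-1],None,fx=6,fy=6))
    h=box(210,280,285,340)&(V<110); k,l,st,ce=cv2.connectedComponentsWithStats(h.astype(np.uint8))
    print([(s.tolist(),plane(C,[e],.068)[0].round(1).tolist()) for s,e in zip(st[1:],ce[1:]) if 2<s[4]<40])
E
```

```text
t 25.05 pos [592.1 274.1 363.4] yaw -80.44 tilt [0.48 0.2 ] F [ 0.  -0.1 -0.7] w 78.1 g 0.0
side [238 306  11   8  74] uv [243.2 309.6] xy [593.9 273.7] ringS 8.0 ringV 231.0
blade
Sblade 184 c [ 427.  -281.3] mean [ 428. -281.] size [41.6 95. ] ang 85.74 pca 174.9 uv [321 202  29  10]
lifter z 0.00172537040659404
[([261, 302, 3, 3, 7], [553.4, 245.5]), ([226, 304, 2, 2, 3], [639.9, 260.8]), ([261, 314, 2, 2, 3], [545.2, 285.5])]
```

The plate's brass disc is within about 3 mm of the pan's centre and its yaw is within 1° of the pan's. The lifter lies at desk level and the robot is clear of everything, so I hand in.

```bash
python3 -c "
from workcell import bot
print(bot.finish_job())"
```

```text
the job is handed in; nothing more can be done
None
```

The job is handed in with no verdict returned; at hand-in the plate lay on the scale pan about 3 mm off centre and within about 1° of its edges, and the lifter lay on the desk, both released, at 25 s on the clock.

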